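# Pack the top pot and clamp the box shut

## Task

Lift only the top pot off the stack of steel pots and set it down standing upright inside the open metal box, without dropping it. Then swing the hinged lid of the box fully shut, and only after that swing the wire bail with the black grip back over the lid and press it all the way down. Leave the other pots standing as they are and do not disturb the deli tub, the timer or the spice jar standing nearby.

Things in the scene. Friction and masses are not known exactly. Their poses are not given: they have to be found in the camera images.
- pot_top: Open round stacking pot of plain steel, 60 mm outside diameter, 55 mm high, walls 3 mm, straight-sided above a stepped foot (49 mm diameter, 8 mm high) that drops loosely into the mouth of the pot below, so stacked pots stand 47 mm apart. About 0.12 kg. Origin: centre of the underside, z up. This is the top one of the stack of three, the one to pack.
- pot_mid: Open round stacking pot of plain steel, 60 mm outside diameter, 55 mm high, walls 3 mm, straight-sided above a stepped foot (49 mm diameter, 8 mm high) that drops loosely into the mouth of the pot below, so stacked pots stand 47 mm apart. About 0.12 kg. Origin: centre of the underside, z up. This is the middle one of the stack; it stays.
- pot_low: Open round stacking pot of plain steel, 60 mm outside diameter, 55 mm high, walls 3 mm, straight-sided above a stepped foot (49 mm diameter, 8 mm high) that drops loosely into the mouth of the pot below, so stacked pots stand 47 mm apart. About 0.12 kg. Origin: centre of the underside, z up. This is the bottom one of the stack; it stands on the table and stays.
- clamp_box: Open aluminium box fixed to the table: 140 mm (its x) by 170 mm (its y) by 90 mm high, walls and floor 5 mm thick. Origin: centre of its underside; z up; its -x side is its front, roughly towards the robot; the lid hinge is on the +x (back) rim.
- box_lid (a joint): Angle of the flat steel lid about its hinge (along the box's y, at x = +70, z = 90 mm of the box). 0 = shut, lying level on the rim, top at z = 98 mm; 1.57 = upright; limit 1.9; it starts near upright. The plate is 144 x 174 x 8 mm, 0.25 kg, its underside in the hinge's plane. Stiff hinge (0.3 N m of friction): it stays at any angle it is left at and must be pushed all the way.
- lid_edge (a point): Middle of the lid's free edge (143 mm from the hinge, half-way through the thickness); it moves with the lid.
- box_bail (a joint): Angle of the U-shaped wire bail, pivoted along the box's y at x = -45, z = 80 mm of the box; arms 94 mm either side of the middle. 0 = clamped: its cross bar over the shut lid at x = +18, z = 105 mm, arms rising 0.384 rad towards the back. Grows as it swings up and forward (to the box's -x), limit 1.9; it starts forward, clear of mouth and lid. 0.12 N m of friction: it stays where left.
- bail_bar (a point): Centre of the bail's cross bar, 68 mm from the bail's pivot. The bar carries a black grip 14 mm in diameter and 80 mm long along the box's y; it moves with the bail.
- deli_tub: Round plastic deli tub with a lid, 104 mm diameter, 81 mm high. Origin: centre of the underside. Bystander.
- timer: Round twist timer, 68 mm diameter, 43 mm high. Origin: centre of the underside. Bystander.
- spice_jar: Spice jar with a black cap, 56 mm diameter, 145 mm high. Origin: centre of the underside. Bystander.

How it is judged (in metres and radians):
On the way, in this order (a step that is already met when the one before it is completed fails the run):
1. the top pot stands upright in the box, let go, with the lid still open (x of pot_top in the frame of clamp_box between -0.05 and 0.05 m and y of pot_top in the frame of clamp_box between -0.06 and 0.06 m and z of pot_top in the frame of clamp_box below 0.015 m and angle between pot_top's own z axis and vertical below 0.15 rad and value of joint box_lid above 0.9 rad and linear speed of pot_top below 0.02 m/s and contact force between the fingers and pot_top below 0.1 N), for 0.2 s.
2. the lid is fully shut while the bail is still off it (value of joint box_lid below 0.04 rad and value of joint box_bail above 1 rad), for 0.2 s.
3. the bail is pressed all the way down over the shut lid (value of joint box_bail below 0.08 rad and value of joint box_lid below 0.04 rad), for 0.2 s.
At the end, for the whole second after the job is handed in: The top pot stands at rest on the floor of the box (upright within 0.15 rad), the lid is shut within 0.04 rad, the bail is down over it within 0.08 rad, and the other two pots still stand stacked and upright (all of step 3 and x of pot_top in the frame of clamp_box between -0.05 and 0.05 m and y of pot_top in the frame of clamp_box between -0.06 and 0.06 m and z of pot_top in the frame of clamp_box below 0.015 m and angle between pot_top's own z axis and vertical below 0.15 rad and linear speed of pot_top below 0.02 m/s and z of pot_mid in the frame of pot_low above 0.043 m and angle between each of pot_low, pot_mid's own z axis and vertical below 0.1 rad); the robot touches nothing.
It fails at once if the bail is swung over before the lid is shut (value of joint box_bail below 1 rad and value of joint box_lid above 0.15 rad).
It fails at once if the top pot is dropped (falls freely faster than 0.6 m/s, out of the fingers) (linear speed of pot_top above 0.6 m/s and contact force between the fingers and pot_top below 0.05 N).
It fails at once if a lower pot of the stack is shifted more than 20 mm (distance of any of pot_low, pot_mid from where it was at the start of the episode above 0.02 m).
It fails at once if the tub, timer or jar is shifted more than 30 mm (distance of any of deli_tub, timer, spice_jar from where it was at the start of the episode above 0.03 m).
It also fails if it takes over 61 s, if anything falls off the work surface, if the arm or the gripper's body presses on something with over 40 N, if the wrist force passes 120 N, or if a joint passes its speed limit or range.

## Robot

A 7-joint arm with a two-finger parallel gripper is mounted at the origin on a cart in front of the work surface, level with it; the furniture and walls round the work are solid. World frame = base frame: x ahead of the robot, y to its left, z up, the work surface at z = 0. Lengths are in mm, angles in rad, forces in N, time in s.
With the tool pointing down it reaches from about 400 to 875 mm from the base axis. Payload 4.4 kg.
Tool frame: the origin (TCP) lies at the very end of the fingers, on their centre line; the grasp point (between the pads) lies env.grip_depth behind it (env.grip_depth is the distance from the TCP to the grasp point, in mm); z points along the fingers, y is the line along which they close (so a half turn about z gives the same grasp; the last joint's range is limited). The gripper opens to 85 mm and grips with 20 to 120 N. Pads are 22 mm wide; open, the fingers measure 114 mm over their backs; the gripper's body (76 mm by 85 mm) begins 54 mm behind the grasp point. The pads swing forward as they close: fully open they stand 13 mm farther back than shut.
Start: joints at [-1.411, 0.628, 0.038, 1.517, -0.027, 0.996, -0.02], TCP at [145.5, 633.52, 231.313] pointing down, gripper open.
Joint ranges: [-3.06, 3.06], [-0.37, 2.12], [-1.25, 1.32], [0.18, 2.47], [-1.1, 4.24], [0.23, 1.98], [-2.94, 2.94]. Speed limits (rad/s): [2.57, 2.57, 3.14, 3.14, 3.14, 3.14, 3.14].

## Interface

Orientations are given as [roll, pitch, yaw] about the fixed x, y, z axes, in that order (R = Rz(yaw) Ry(pitch) Rx(roll)).
In Python, from bench import env gives the robot as it stands.
- The arm moves only by the tool creep_tool, called as a command line: name --argument value ..., lists and objects as JSON in quotes. Schema: {"type":"object","properties":{"deltas":{"type":"array","items":{"type":"object","properties":{"trans":{"type":"array","items":{"type":"number"},"minItems":3,"maxItems":3},"turn_vec":{"type":"array","items":{"type":"number"},"minItems":3,"maxItems":3}},"additionalProperties":false},"minItems":1,"maxItems":8},"jaw":{"type":"number"},"clamp_n":{"type":"number"},"only":{"type":"string"},"quiet":{"type":"boolean"},"lines":{"type":"string"}},"required":["deltas"],"additionalProperties":false}. deltas is a list of rows, 1 to 8 of them, each an object with the fields trans (a list: dx, dy, dz in mm), turn_vec (a list: a rotation vector rx, ry, rz in rad); a field left out counts as zero; each row shifts and turns the commanded pose from where the row before left it, along the tool's axes as they then stand; what a row does not reach is not made up. A row lasts 1/10 s, in which the tool goes at most 50 mm and 0.15 rad, less where a joint would pass 70% of its speed; a pose out of reach is approached as far as the arm can. jaw is the finger opening in mm, set as the call begins (left out keeps the last). The fingers move at their own pace and stop on an object; clamp_n is the grip in N (left out, the last holds). Time passes only in rows, so rows that do not move let the fingers close. The tool returns the time, the measured TCP pose, the force, the opening and the grip force at its end. only (a regular expression) keeps the lines of the reply that match it, lines (a string "A,B") keeps lines A to B, and quiet returns only ok. Input that does not fit is refused with a message, and nothing moves.
- env.get_state(): the state, without advancing time (a new reading comes with each control period).
- env.read_camera(name): name is "side" or "top"; returns a dict with "image" (480x640x3 uint8, blue, green, red), "fx", "fy", "cx", "cy" (pixels), "rvec" (rotation vector, rad) and "tvec" (3), from world to camera coordinates, as OpenCV has them. Camera axes: x right, y down, z forward; pixel columns grow to the right and rows downward; lengths in mm; the calibration is good to about 2 mm. A picture is of the moment at which its call begins. There is no depth.
- env.finish_job(): hands the job in; it is judged then, once.
The state is a dict: "time": time; "joint_pos": joint angles; "joint_vel": joint speeds; "tau": joint torques, N m; "eef_pos": TCP position; "orientation": TCP orientation; "contact_force": force on the tool from outside, world axes, zero at the start; "ft_torque": the same for the moment, N m; "width": finger opening in mm; "grip_force": force on a finger pad.
Only numpy, scipy, OpenCV 4.12 (cv2) and the standard library are available. Lean on these libraries where they do the work, as an engineer would, in place of code of your own. Each camera call takes 0.05 s, during which the arm holds its last target. There are 200 camera calls.

## Working session

There is one attempt and no reset: what is moved stays moved. The work goes in short steps, Python scripts to look and compute and a tool call to move; the robot and the scene stay as the last step left them, time stands still between calls to the robot, and variables do not carry over. Pictures are saved under pics/ and viewed, at most 12 in all, crops included, and the job is handed in when it is done.

```bash
ls; mkdir -p pics; python3 - <<'E'
from bench import env
import cv2,json
s=env.get_state(); print(s, env.grip_depth)
for n in("side","top"):
    c=env.read_camera(n); cv2.imwrite(f"pics/{n}0.png",c["image"]); print(n,c["fx"],c["fy"],c["cx"],c["cy"],c["rvec"],c["tvec"])
E
```

```text
bench.py
pics
{'time': 0.0, 'joint_pos': array([-1.41081222,  0.62935248,  0.03844517,  1.51839415, -0.02700691,
        0.9963298 , -0.01994745]), 'joint_vel': array([ 7.88777097e-04, -3.46522976e-05,  2.34972716e-04, -1.57258920e-03,
       -2.93554450e-05,  1.98211623e-05,  1.12761734e-03]), 'tau': array([-3.84975028e-04, -5.63396645e+01,  1.22633748e+00, -1.93450034e+01,
        1.10313058e-02,  1.02637513e-02, -9.82934267e-06]), 'eef_pos': array([145.34264719, 632.87345579, 230.37669178]), 'orientation': array([-3.13962709e+00,  2.31012688e-05,  2.91585417e+00]), 'contact_force': array([-0.05318108,  0.38333369,  0.43218493]), 'ft_torque': array([-0.03287066, -0.03939666, -0.03440413]), 'grip_force': 0.0, 'width': 85.01660493877544} 18.700000000000003
side 510.72687602319564 510.72687602319564 324.81736093314106 245.77695676678354 [ 0.33626231 -2.71955972  1.32033528] [ 579.55910881   42.67332816 1014.21870586]
top 559.9538923865694 559.9538923865694 316.6518753314634 238.50486360120337 [ 2.12149903 -2.15325896  0.1399791 ] [221.36835162 544.9536213  936.28033469]
```

View pics/side0.png

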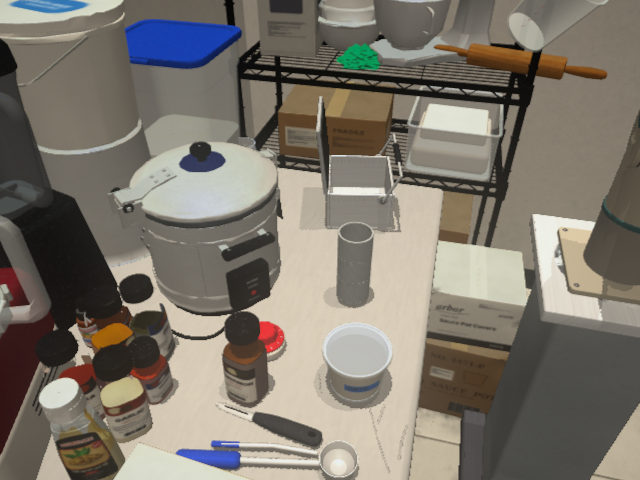

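View pics/top0.png

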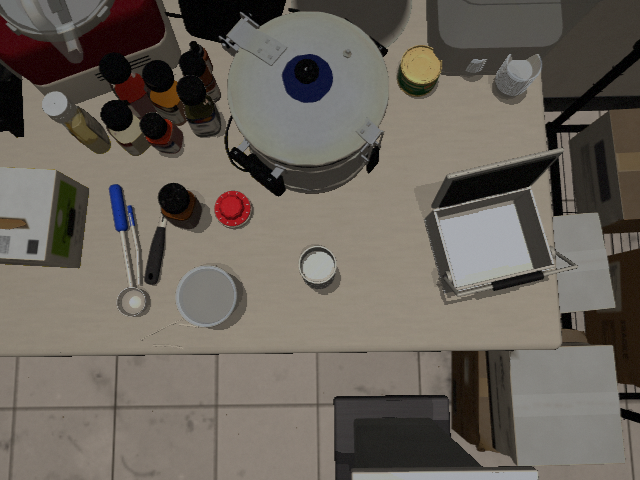

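The side view shows the stack with its mouth at about (355,233) and base at about (353,300). The box is at (360,190), its lid upright on the left and its bail on the right at (395,175). In the top view the top pot's mouth is at (318,265), the box mouth at (490,245) and the black grip at (518,281). The tub is at (207,296), the timer at (233,208) and the jar at (178,203).

```bash
cat > h.py <<'E'
from bench import env
import numpy as np, cv2
from scipy.spatial.transform import Rotation as Ro
def ray(c,u,v):
    R=cv2.Rodrigues(np.array(c["rvec"]))[0]; t=np.array(c["tvec"]).ravel()
    d=R.T@np.array([(u-c["cx"])/c["fx"],(v-c["cy"])/c["fy"],1]); return -R.T@t,d/np.linalg.norm(d)
def onz(c,u,v,z):
    o,d=ray(c,u,v); return (o+d*(z-o[2])/d[2]).round(1)
def tri(a,pa,b,pb):
    o1,d1=ray(a,*pa);o2,d2=ray(b,*pb)
    s=np.linalg.lstsq(np.c_[d1,-d2],o2-o1,rcond=None)[0]
    p,q=o1+s[0]*d1,o2+s[1]*d2; return ((p+q)/2).round(1),round(float(np.linalg.norm(p-q)),1)
def proj(c,p): return cv2.projectPoints(np.array([p],float),np.array(c["rvec"]),np.array(c["tvec"]),np.array([[c["fx"],0,c["cx"]],[0,c["fy"],c["cy"]],[0,0,1]]),None)[0].ravel().round(1)
def delta(p,rpy=None):
    "tool-axis shift to reach world TCP p (and rotation vector to rpy)"
    s=env.get_state(); R=Ro.from_euler('xyz',s["orientation"])
    r=(R.inv()*Ro.from_euler('xyz',rpy)).as_rotvec().round(3) if rpy is not None else None
    return R.inv().apply(np.array(p)-s["eef_pos"]).round(1),r
E
python3 - <<'E'
from h import *
S=env.read_camera("side");T=env.read_camera("top")
print(ray(S,320,240),ray(T,320,240))
print("tcp px",proj(S,[145,633,231]),proj(T,[145,633,231]), "base",proj(S,[0,0,0]),proj(T,[0,0,0]))
print("pot",tri(S,(355,233),T,(318,265)))
print("grip T on z130",onz(T,518,281,130))
for n,p,z in(("tub",(207,296),81),("timer",(233,208),43),("jar",(173,200),145)):print(n,onz(T,*p,z))
for c,n,(x0,y0,x1,y1) in((S,"side",(280,80,440,320)),(T,"top",(280,130,600,310))):
    im=c["image"][y0:y1,x0:x1]; k=min(800/(x1-x0),600/(y1-y0)); cv2.imwrite(f"pics/{n}1.png",cv2.resize(im,None,fx=k,fy=k,interpolation=cv2.INTER_CUBIC))
E
```

```text
(array([381.65136948, 887.83721154, 657.59917491]), array([ 0.19570812, -0.76765949, -0.61024359])) (array([ 404.66773911,  198.35311506, 1009.70259198]), array([ 0.14396697,  0.00928799, -0.98953891]))
tcp px [679.5 514.9] [2.000e-01 5.249e+02] base [616.7 267.3] [449.  564.4]
pot (array([492.6, 210.2, 145.3]), 2.6)
grip T on z130 [ 463.  -101.5  130. ]
tub [449.  395.7  81. ]
timer [604.8 360.1  43. ]
jar [598.3 438.5 145. ]
```

View pics/side1.png

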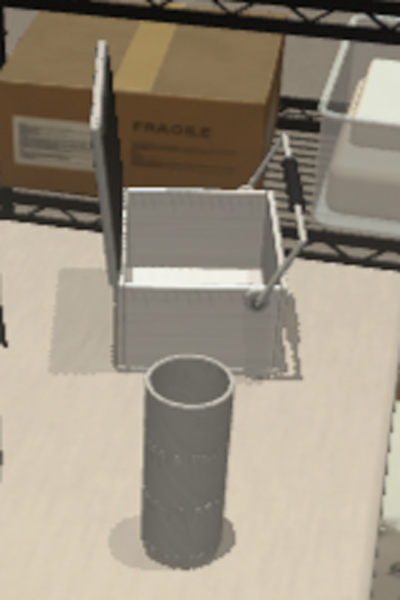

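View pics/top1.png

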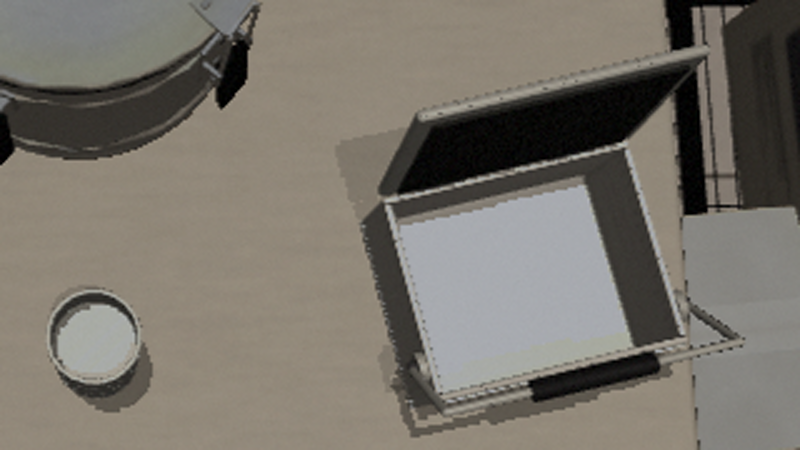

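The crops show the pot mouth centre at top (318,264) and side (356,232.5). The four box rim corners are clear in both views. The grip centre is at top (518,281) and side (397,151). The lid's free corners are at top (449,176) and (562,150).

```bash
python3 - <<'E'
from h import *
S=env.read_camera("side");T=env.read_camera("top")
s=lambda u,v:(280+u/2.5,80+v/2.5); t=lambda u,v:(280+u/2.5,130+v/2.5)
print("pot",tri(S,s(190,381),T,t(95,336)),"rimz149 T",onz(T,*t(95,336),149),"S",onz(S,*s(190,381),149))
c={}
for n,a,b in(("BL",(120,287),(386,198)),("FL",(283,285),(438,397)),("BR",(125,188),(628,146)),("FR",(272,191),(686,337)),("grip",(293,178),(595,377)),("lidL",(95,128),(420,115)),("lidR",(102,42),(706,50)),("barL",(303,239),(446,409)),("barR",(286,135),(742,341))):
    print(n,tri(S,s(*a),T,t(*b)),onz(T,*t(*b),90)); c[n]=tri(S,s(*a),T,t(*b))[0]
    if n in("BL","FL","BR","FR"): c[n]=onz(T,*t(*b),90)
ctr=sum(c[k] for k in("BL","FL","BR","FR"))/4
y=(c["BL"]+c["FL"]-c["BR"]-c["FR"])/2; x=(c["BL"]+c["BR"]-c["FL"]-c["FR"])/2
print("centre",ctr,"y",y,np.hypot(*y[:2]),"yaw",np.arctan2(-y[0],y[1]),"x",x,np.hypot(*x[:2]),np.arctan2(x[1],x[0]))
yaw=np.arctan2(x[1],x[0])/2+np.arctan2(-y[0],y[1])/2;R=np.array([[np.cos(yaw),np.sin(yaw)],[-np.sin(yaw),np.cos(yaw)]])
for k in("grip","lidL","lidR","barL","barR"):print(k,"box frame",R@(c[k]-ctr)[:2],c[k][2])
E
```

```text
pot (array([492.2, 210.1, 146.8]), 0.2) rimz149 T [491.9 210.1 149. ] S [491.8 213.  149. ]
BL (array([587.8,  14.5,  84.9]), 1.0) [587.3  15.5  90. ]
FL (array([455.1, -12.1,  91.5]), 1.3) [454.5 -12.5  90. ]
BR (array([ 621.2, -148.2,   87.5]), 1.4) [ 619.9 -147.3   90. ]
FR (array([ 490. , -177.2,   87.5]), 2.9) [ 491.3 -176.1   90. ]
grip (array([463. , -96.2, 145.4]), 1.4) [ 466.  -115.2   90. ]
lidL (array([607.2,  21.5, 228.6]), 1.1) [643.7  -9.8  90. ]
lidR (array([ 643.2, -143.9,  227.7]), 0.1) [ 685.3 -204.1   90. ]
barL (array([443.8,  -5.4, 140.6]), 1.0) [446.6 -17.3  90. ]
barR (array([ 482.9, -190.7,  138.4]), 1.7) [ 488.1 -212.3   90. ]
centre [538.25 -80.1   90.  ] y [-34.7 163.2   0. ] 166.84822444365417 yaw 0.20950264428852428 x [130.7  28.4   0. ] 133.7499532710198 0.21396538798900128
grip box frame [-7.69530185e+01  7.37475564e-02] 145.4
lidL box frame [88.76200616 84.84084372] 228.6
lidR box frame [ 89.19833228 -84.43103705] 227.7
barL box frame [-76.64212355  92.88098512] 140.6
barR box frame [-77.35712131 -96.49797036] 138.4
```

creep_tool --deltas '[{"turn_vec":[0, 0, -0.145]}, {"turn_vec":[0, 0, -0.145]}, {"turn_vec":[0, 0, -0.146]}, {"trans":[-18, -35, 0]}, {"trans":[-18, -35, 0]}, {"trans":[-18, -35, 0]}, {"trans":[-18, -35, 0]}, {"trans":[-18, -35, 0]}]' --jaw 85 --clamp_n 30

```text
time: 1.1
eef_pos: [270.9, 479.8, 231.4]
orientation: [3.141, 0.0, -2.931]
contact_force: [0.3, -0.6, 0.7]
width: 85.3
grip_force: 0.0
```

creep_tool --deltas '[{"trans":[-18, -35, 0]}, {"trans":[-18, -35, 0]}, {"trans":[-18, -35, 0]}, {"trans":[-18, -35, 0]}, {"trans":[-18, -35, 0]}, {"trans":[-18, -35, 0]}, {"trans":[-18, -35, 0]}, {}]'

```text
time: 1.9
eef_pos: [448.5, 261.9, 231.4]
orientation: [-3.138, 0.002, -2.941]
contact_force: [0.3, -0.4, 0.3]
width: 85.0
grip_force: 0.0
```

```bash
python3 -c "
from h import *
print(delta([491.5,210.5,111],[np.pi,0,.21+np.pi]))"
```

```text
(array([-31.7, -58.5, 120.7]), array([-0.004,  0.002, -0.01 ]))
```

creep_tool --deltas '[{"trans":[-16, -29, 0]}, {"trans":[-16, -29.5, 0], "turn_vec":[0, 0, -0.01]}, {"trans":[0, 0, 20]}, {"trans":[0, 0, 20]}, {}, {}]'

```text
time: 2.5
eef_pos: [487.6, 217.8, 191.4]
orientation: [3.141, -0.001, -2.921]
contact_force: [-0.7, 0.5, -0.4]
width: 85.0
grip_force: 0.0
```

```bash
python3 -c "
from h import *
print(delta([491.5,210.5,111],[np.pi,0,.21+np.pi]))"
```

```text
(array([-2.3, -8. , 80.4]), array([ 0.   , -0.001,  0.011]))
```

creep_tool --deltas '[{"trans":[-2.3, -8, 0]}, {"trans":[0, 0, 20]}, {"trans":[0, 0, 20]}, {"trans":[0, 0, 20]}, {"trans":[0, 0, 10]}, {"trans":[0, 0, 10]}, {}, {}]'

```text
time: 3.3
eef_pos: [492.3, 210.1, 111.8]
orientation: [3.141, 0.001, -2.921]
contact_force: [0.4, 0.4, -0.4]
width: 84.9
grip_force: 0.0
```

```bash
python3 -c "
from h import *
print(delta([491.5,210.5,111],[np.pi,0,.21+np.pi]))
c=env.read_camera('side');cv2.imwrite('pics/side2.png',c['image'][80:340,240:540])"
```

```text
(array([0.7, 0.5, 0.8]), array([0.   , 0.001, 0.01 ]))
```

View pics/side2.png

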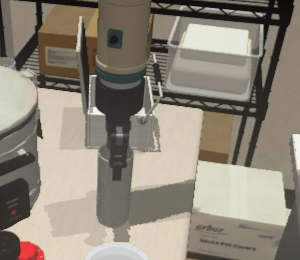

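The fingers straddle the top pot: the near finger is at crop (118,165) and its tip stays above the joint to the middle pot. Now I close.

creep_tool --deltas '[{}, {}, {}, {}, {}, {}, {}, {}]' --jaw 40 --clamp_n 40

```text
time: 4.15
eef_pos: [492.4, 210.3, 112.2]
orientation: [3.141, 0.001, -2.921]
contact_force: [0.2, 0.9, 5.6]
width: 58.6
grip_force: 42.5
```

creep_tool --deltas '[{"trans":[0, 0, -5]}, {"trans":[0, 0, -10]}, {"trans":[0, 0, -15]}, {"trans":[0, 0, -15]}, {"trans":[0, 0, -25]}, {"trans":[0, 0, -25]}, {"trans":[0, 0, -25]}, {}]'

```text
time: 4.95
eef_pos: [493.9, 210.9, 235.1]
orientation: [3.14, 0.007, -2.922]
contact_force: [0.7, -0.4, -1.6]
width: 58.8
grip_force: 43.2
```

```bash
python3 -c "
from h import *
print(delta([538,-80,235],[np.pi,0,.21+np.pi]))
for n in('side','top'):
  c=env.read_camera(n);cv2.imwrite(f'pics/{n}3.png',c['image'])"
python3 -c "
import cv2;a=cv2.imread('pics/side3.png')[60:360,260:660];b=cv2.imread('pics/top3.png')[130:430,240:640];cv2.imwrite('pics/c3.png',cv2.hconcat([a,b]))"
```

```text
(array([  20.5, -293.5,   -0.5]), array([0.002, 0.007, 0.01 ]))
```

View pics/c3.png

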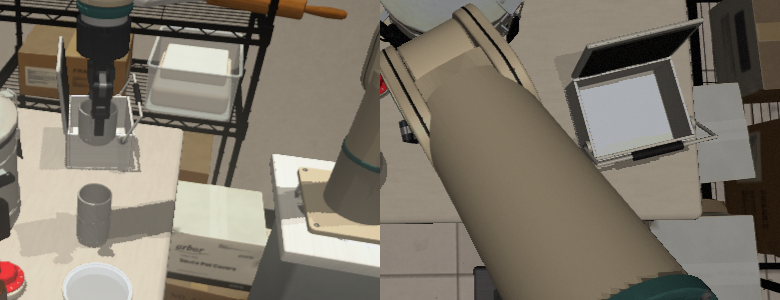

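The top pot alone hangs in the fingers, at left-crop (98,120). The two lower pots still stand at (94,215), and the box is untouched.

creep_tool --deltas '[{"trans":[1, -15, 0]}, {"trans":[2, -28, 0]}, {"trans":[2, -30, 0]}, {"trans":[2, -30, 0]}, {"trans":[2, -30, 0]}, {"trans":[2, -30, 0]}, {"trans":[2, -30, 0]}, {"trans":[2, -30, 0]}]'

```text
time: 5.85
eef_pos: [524.7, -13.6, 230.0]
orientation: [-3.142, -0.003, -2.922]
contact_force: [0.1, 0.1, -0.4]
width: 58.3
grip_force: 43.2
```

creep_tool --deltas '[{"trans":[2, -30, 0]}, {"trans":[2, -25, 0]}, {"trans":[1, -15, 0]}, {}, {}]'

```text
time: 6.35
eef_pos: [535.8, -79.5, 230.7]
orientation: [3.14, -0.001, -2.921]
contact_force: [-0.4, 0.9, -0.5]
width: 58.5
grip_force: 43.2
```

```bash
python3 -c "
from h import *
print(delta([538,-80,150],[np.pi,0,.21+np.pi]))"
```

```text
(array([-2.1, -1.1, 80.7]), array([ 0.001, -0.001,  0.01 ]))
```

creep_tool --deltas '[{"trans":[-2, -1, 10], "turn_vec":[0, 0, 0.01]}, {"trans":[0, 0, 25]}, {"trans":[0, 0, 30]}, {"trans":[0, 0, 30]}, {"trans":[0, 0, 30]}, {"trans":[0, 0, 30]}, {"trans":[0, 0, 25]}, {}]'

```text
time: 7.15
eef_pos: [535.7, -78.7, 47.9]
orientation: [3.139, -0.007, -2.929]
contact_force: [-1.0, 1.4, -1.4]
width: 58.5
grip_force: 43.5
```

creep_tool --deltas '[{"trans":[0, 0, 10]}, {"trans":[0, 0, 5]}, {}, {}]'

```text
time: 7.55
eef_pos: [539.0, -80.8, 37.0]
orientation: [-3.141, 0.001, -2.931]
contact_force: [-0.2, 0.5, -1.5]
width: 58.5
grip_force: 43.6
```

```bash
python3 -c "
from h import *
print(delta([538,-80,23],[np.pi,0,.21+np.pi]))
c=env.read_camera('side');cv2.imwrite('pics/side4.png',cv2.resize(c['image'][80:280,260:460],None,fx=2,fy=2))"
```

```text
(array([ 0.8,  1. , 14. ]), array([-0.   ,  0.001,  0.   ]))
```

View pics/side4.png

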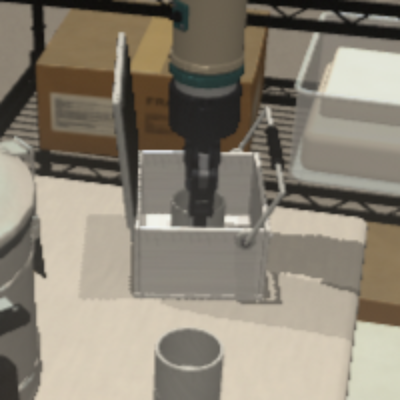

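The pot is inside the box mouth at crop (200,208), and it clears the walls, lid and bail. I lower it slowly until it touches.

creep_tool --deltas '[{"trans":[0, 0, 4]}, {"trans":[0, 0, 4]}, {"trans":[0, 0, 3]}, {"trans":[0, 0, 2]}, {}, {}]'

```text
time: 8.2
eef_pos: [538.4, -80.8, 23.3]
orientation: [3.141, -0.0, -2.931]
contact_force: [-0.2, 0.4, 1.4]
width: 58.5
grip_force: 43.7
```

creep_tool --deltas '[{"trans":[0, 0, 1]}, {}, {}]'

```text
time: 8.5
eef_pos: [538.4, -80.8, 23.2]
orientation: [-3.142, 0.0, -2.931]
contact_force: [-2.4, 1.4, 9.4]
width: 58.6
grip_force: 44.5
```

creep_tool --deltas '[{}, {}, {}, {}, {}, {}, {}, {}]' --jaw 84

```text
time: 9.3
eef_pos: [538.5, -80.8, 22.3]
orientation: [3.142, -0.0, -2.931]
contact_force: [-0.2, -0.5, 0.7]
width: 84.1
grip_force: 0.0
```

creep_tool --deltas '[{"trans":[0, 0, -5]}, {"trans":[0, 0, -15]}, {"trans":[0, 0, -30]}, {"trans":[0, 0, -40]}, {"trans":[0, 0, -40]}, {"trans":[0, 0, -40]}, {"trans":[0, 0, -40]}, {"trans":[0, 0, -20]}]'

```text
time: 10.1
eef_pos: [539.9, -81.0, 256.4]
orientation: [-3.14, 0.006, -2.931]
contact_force: [-0.0, -0.2, -1.5]
width: 83.8
grip_force: 0.0
```

creep_tool --deltas '[{"trans":[0, 0, -15]}, {}, {}, {}]' --jaw 0

```text
time: 10.5
eef_pos: [537.7, -80.7, 266.2]
orientation: [3.141, -0.002, -2.931]
contact_force: [-0.1, 0.1, -1.2]
width: 26.7
grip_force: 0.0
```

```bash
python3 -c "
from h import *
b=lambda x,y,z:[538.3+np.cos(.211)*x-np.sin(.211)*y,-80.1+np.sin(.211)*x+np.cos(.211)*y,z]
print(b(125,0,262),delta(b(125,0,262),[np.pi,0,.211+np.pi]))
S=env.read_camera('side');T=env.read_camera('top')
cv2.imwrite('pics/c5.png',cv2.hconcat([S['image'][60:360,260:560],T['image'][130:430,340:640]]))"
```

```text
[np.float64(660.5277457304536), np.float64(-53.92027170401533), 262] (array([-125.8,    0.6,    3.9]), array([ 0.001, -0.002, -0.001]))
```

View pics/c5.png

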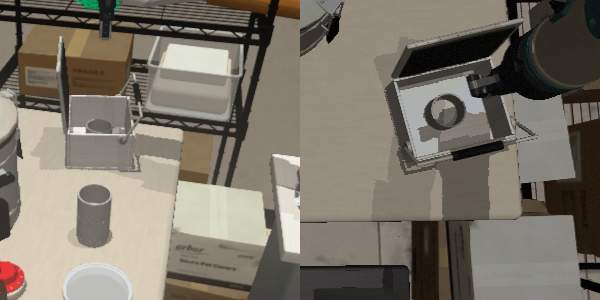

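The pot stands upright at the middle of the box, at right-crop (444,112), and nothing else has moved. Next I go over and behind the lid with the fingers shut.

creep_tool --deltas '[{"trans":[-20, 0, 0]}, {"trans":[-30, 0, 0]}, {"trans":[-30, 0, 0]}, {"trans":[-30, 0, 0]}, {"trans":[-16, 0, 0]}, {}]' --jaw 0

```text
time: 11.2
eef_pos: [663.1, -53.3, 265.4]
orientation: [3.141, -0.001, -2.93]
contact_force: [-0.9, 0.8, -0.5]
width: 0.0
grip_force: 0.0
```

creep_tool --deltas '[{"trans":[0, 0, 25]}, {"trans":[0, 0, 30]}, {"trans":[0, 0, 16]}, {}]'

```text
time: 11.6
eef_pos: [658.5, -54.9, 193.0]
orientation: [3.14, -0.007, -2.932]
contact_force: [0.8, 0.0, 0.5]
width: 0.2
grip_force: 0.0
```

```bash
python3 -c "
from h import *
b=lambda x,y,z:[538.3+np.cos(.211)*x-np.sin(.211)*y,-80.1+np.sin(.211)*x+np.cos(.211)*y,z]
print(delta(b(125,0,195),[np.pi,0,.211+np.pi]))"
```

```text
(array([-2.1,  0.5, -2. ]), array([ 0.002, -0.007, -0.001]))
```

creep_tool --deltas '[{"trans":[12, 0, 0]}, {"trans":[12, 0, 0]}, {"trans":[12, 0, 0]}, {"trans":[14, 0, 0]}, {"trans":[14, 0, 1]}, {"trans":[12, 0, 2]}, {}]'

```text
time: 12.3
eef_pos: [586.5, -71.0, 194.5]
orientation: [-3.141, 0.0, -2.932]
contact_force: [0.7, -0.4, -0.2]
width: -0.1
grip_force: 0.0
```

creep_tool --deltas '[{"trans":[10, 0, 5]}, {"trans":[10, 0, 5]}, {"trans":[10, 0, 5]}, {"trans":[8, 0, 7]}, {"trans":[8, 0, 8]}, {"trans":[8, 0, 8]}, {}]'

```text
time: 13.0
eef_pos: [532.4, -82.0, 153.9]
orientation: [3.141, -0.004, -2.932]
contact_force: [-0.4, -0.1, 0.1]
width: 0.3
grip_force: 0.0
```

```bash
python3 -c "
from h import *
s=env.get_state();p=s['eef_pos']-[538.3,-80.1,0];R=Ro.from_euler('z',.211).inv();print(R.apply(p))"
```

```text
[ -6.15459231  -0.58287392 153.94345553]
```

```bash
python3 -c "
from h import *
S=env.read_camera('side');T=env.read_camera('top')
cv2.imwrite('pics/c6.png',cv2.hconcat([S['image'][60:360,260:560],T['image'][130:430,340:640]]))"
```

```text
(no output)
```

View pics/c6.png

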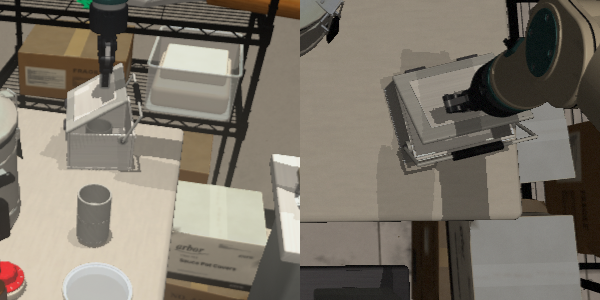

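The lid is following the fingers and is about 0.6 rad open, with its free edge at left-crop (125,75). I keep going.

creep_tool --deltas '[{"trans":[6, 0, 9]}, {"trans":[6, 0, 10]}, {"trans":[4, 0, 10]}, {"trans":[3, 0, 10]}, {"trans":[3, 0, 10]}, {"trans":[2, 0, 6]}, {}]'

```text
time: 13.8
eef_pos: [509.5, -86.6, 99.1]
orientation: [3.141, -0.003, -2.932]
contact_force: [-0.2, 0.2, -0.5]
width: 0.2
grip_force: 0.0
```

creep_tool --deltas '[{"trans":[0, 0, 2]}, {"trans":[0, 0, 1]}, {"trans":[0, 0, 1]}, {}, {}]'

```text
time: 14.3
eef_pos: [510.7, -86.7, 97.9]
orientation: [-3.141, -0.0, -2.932]
contact_force: [-4.2, 0.5, 15.0]
width: -0.1
grip_force: 7.8
```

```bash
python3 -c "
from h import *
s=env.get_state();p=s['eef_pos']-[538.3,-80.1,0];R=Ro.from_euler('z',.211).inv();print(R.apply(p))"
```

```text
[-28.37777186  -0.7166902   97.94170832]
```

creep_tool --deltas '[{"trans":[0, 0, -12]}, {"trans":[0, 0, -30]}, {"trans":[0, 0, -30]}, {"trans":[0, 0, -30]}, {"trans":[30, 0, 0]}, {"trans":[30, 0, 0]}, {"trans":[29, 0, 0]}, {}]'

```text
time: 15.1
eef_pos: [419.6, -106.1, 198.6]
orientation: [3.141, -0.004, -2.934]
contact_force: [0.6, -0.2, -0.2]
width: 0.0
grip_force: 0.0
```

creep_tool --deltas '[{}, {}]'

```text
time: 15.3
eef_pos: [425.6, -105.1, 198.7]
orientation: [-3.141, 0.002, -2.931]
contact_force: [-1.0, 0.4, 0.2]
width: -0.2
grip_force: 0.0
```

```bash
python3 -c "
from h import *
s=env.get_state();p=s['eef_pos']-[538.3,-80.1,0];R=Ro.from_euler('z',.211).inv();print(R.apply(p))
S=env.read_camera('side');T=env.read_camera('top')
cv2.imwrite('pics/c7.png',cv2.hconcat([S['image'][60:360,260:560],T['image'][130:430,340:640]]))"
```

```text
[-115.42612006   -0.83509943  198.74691764]
```

View pics/c7.png

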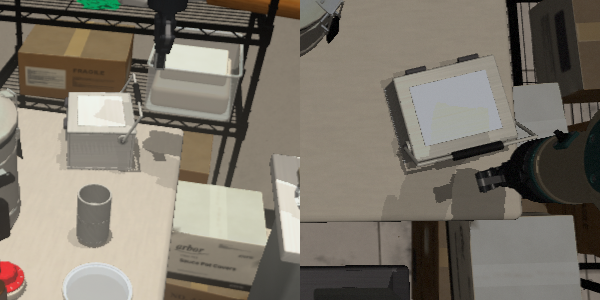

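The lid lies flat at left-crop (100,115) and the bail is still forward, with its grip at right-crop (477,151). Next I lower the tool in front of the bail and push it back.

creep_tool --deltas '[{"trans":[0, 0, 25]}, {"trans":[0, 0, 30]}, {"trans":[0, 0, 21]}, {}, {"trans":[-12, 0, 0]}, {"trans":[-12, 0, 0]}, {}]'

```text
time: 16.1
eef_pos: [450.8, -99.8, 123.4]
orientation: [-3.14, 0.004, -2.93]
contact_force: [-0.4, 0.3, 0.6]
width: -0.1
grip_force: 0.0
```

creep_tool --deltas '[{"trans":[-12, 0, 0]}, {"trans":[-12, 0, 0]}, {"trans":[-12, 0, 0]}, {"trans":[-12, 0, 0]}, {"trans":[-12, 0, 0]}, {"trans":[-12, 0, 0]}, {}, {}]'

```text
time: 16.9
eef_pos: [519.3, -85.0, 122.5]
orientation: [-3.141, 0.002, -2.931]
contact_force: [0.2, -0.6, -0.4]
width: 0.0
grip_force: 0.0
```

```bash
python3 -c "
from h import *
s=env.get_state();p=s['eef_pos']-[538.3,-80.1,0];R=Ro.from_euler('z',.211).inv();print(R.apply(p))
S=env.read_camera('side');T=env.read_camera('top')
cv2.imwrite('pics/c8.png',cv2.hconcat([S['image'][60:360,260:560],T['image'][130:430,340:640]]))"
```

```text
[-19.59057639  -0.81732905 122.45084157]
```

View pics/c8.png

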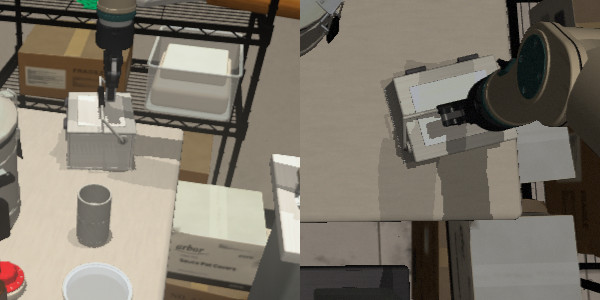

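The bail has swung over, with its bar just behind the fingers at left-crop (104,95). I lift, step over it and press down.

creep_tool --deltas '[{"trans":[4, 0, 0]}, {"trans":[0, 0, -20]}, {"trans":[0, 0, -20]}, {"trans":[-18, 0, 0]}, {"trans":[-18, 0, 0]}, {}, {"trans":[0, 0, 12]}, {"trans":[0, 0, 12]}]'

```text
time: 17.8
eef_pos: [548.0, -78.9, 137.3]
orientation: [3.142, -0.001, -2.932]
contact_force: [1.0, 1.2, 12.4]
width: 0.0
grip_force: 9.3
```

creep_tool --deltas '[{"trans":[0, 0, 8]}, {"trans":[0, 0, 7]}, {"trans":[0, 0, 7]}, {"trans":[0, 0, 4]}, {"trans":[0, 0, 1]}, {"trans":[0, 0, 1]}, {}, {}]'

```text
time: 18.6
eef_pos: [554.9, -77.5, 112.2]
orientation: [-3.14, 0.012, -2.931]
contact_force: [6.4, 3.1, 11.9]
width: -0.1
grip_force: 5.7
```

```bash
python3 -c "
from h import *
s=env.get_state();p=s['eef_pos']-[538.3,-80.1,0];R=Ro.from_euler('z',.211).inv();print(R.apply(p))"
```

```text
[ 16.73637099  -0.89081855 112.19762008]
```

creep_tool --deltas '[{"trans":[0, 0, 1]}, {"trans":[0, 0, 1]}, {"trans":[0, 0, 1]}, {}, {}, {}]'

```text
time: 19.2
eef_pos: [555.1, -77.5, 111.6]
orientation: [-3.139, 0.014, -2.931]
contact_force: [2.9, 4.1, 31.3]
width: 0.1
grip_force: 15.8
```

creep_tool --deltas '[{"trans":[0, 0, -10]}, {"trans":[0, 0, -30]}, {"trans":[0, 0, -40]}, {"trans":[0, 0, -40]}, {"trans":[0, 0, -40]}, {}, {}, {}]'

```text
time: 20.0
eef_pos: [547.4, -78.7, 265.2]
orientation: [3.14, -0.004, -2.932]
contact_force: [0.3, -0.2, -0.5]
width: 0.0
grip_force: 0.0
```

creep_tool --deltas '[{"trans":[30, 0, 0]}, {"trans":[30, 0, 0]}, {"trans":[30, 0, 0]}, {"trans":[30, 0, 0]}, {}, {}]'

```text
time: 20.6
eef_pos: [431.1, -103.6, 266.3]
orientation: [3.141, -0.002, -2.932]
contact_force: [0.5, 0.0, -0.0]
width: 0.4
grip_force: 0.0
```

```bash
python3 -c "
from h import *
S=env.read_camera('side');T=env.read_camera('top')
cv2.imwrite('pics/c9.png',cv2.hconcat([cv2.resize(S['image'][130:330,300:440],None,fx=2.5,fy=2.5,interpolation=2),cv2.resize(T['image'][150:350,410:580],None,fx=2.5,fy=2.5,interpolation=2)]))
c=[538.3,-80.1]
for y in(-40,40):
  p=[c[0]+np.cos(.211)*18-np.sin(.211)*y,c[1]+np.sin(.211)*18+np.cos(.211)*y,105]
  s,t=proj(S,p),proj(T,p);print((s-[300,130])*2.5,(t-[410,150])*2.5+[350,0])"
```

```text
[129.5  70.5] [618.25 174.75]
[130.5  116.25] [499.25 202.  ]
```

View pics/c9.png

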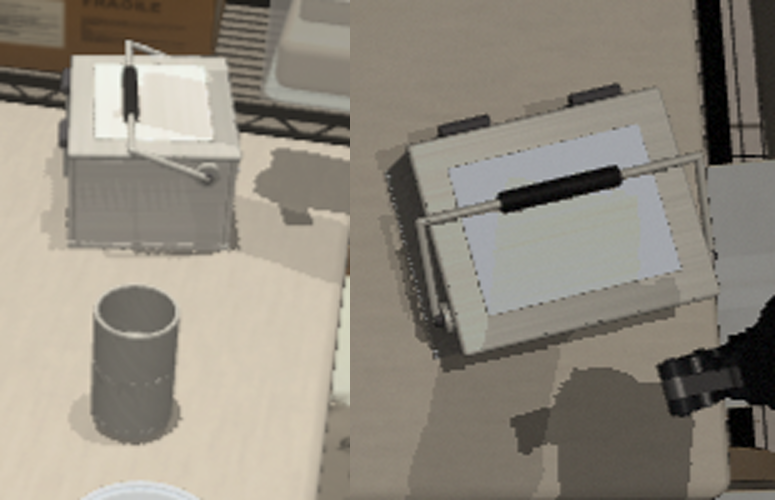

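The grip lies where a clamped bail projects: its ends show at (500,200) and (620,178), against a computed (499,202) and (618,175). The lid is flat and the two remaining pots stand stacked, so I hand in.

```bash
python3 -c "
from bench import env
print(env.finish_job())"
```

```text
the job is handed in; nothing more can be done
None
```

I handed the job in at about 21 s of the 61 s limit: the top pot stands in the box, the lid is shut and the bail is pressed down over it, with the other two pots still stacked; the hand-in call gave no verdict.

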